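Pin the trolley coupling

TASK

Two tow couplings from the drum trolleys stand on the bench; one already has its hitch pin, the other is empty. Take the hitch pin (the tallest one, with the wide collar and straight round grip) out of the wooden rack and put it down through the empty coupling until it is fully home, collar resting on the coupling's mouth, then let go. Leave the other two pins in the rack.

Things in the scene. Friction and masses are not known exactly. Their poses are not given: they have to be found in the camera images.
- pin_grip (a point): Hitch pin, loose, steel, 0.3-0.5 kg, upright in a rack hole. Tip up: shank 20 mm thick, 75 mm long; collar 67 mm across, 8 mm thick; round grip 28 mm across, 50 mm tall. Point: centre of the grip, 33 mm over the collar's underside, 108 mm over the tip; z up the pin, yaw of no matter. Rack: fixed wood, 75 x 270 mm, 34 mm high, 3 holes in a row 85 mm apart; pins stand on the bench, lift straight up.
- mouth (a point): Empty coupling, steel, fixed: two plates 110 x 102 mm, drawbar eye between. Point: centre of the funnel rim on top, 84 mm over the bench; z up, x along the drawbar. Funnel 54 mm wide narrows in 12 mm to a 32 mm hole, straight down to the bench. Pin home: collar on the rim, grip centre 33 mm above this point. A like coupling 0.15-0.3 m to its left or right has its pin fixed in, 142 mm tall.
- ball_pin_top (a point): Not wanted: short pin in the same rack, 20 mm shank, no collar, a ball 36 mm in diameter on top. Point: centre of the ball, 64 mm above the bench; its top is 82 mm above the bench. Stays in the rack.
- ring_pin_top (a point): Not wanted: short pin in the same rack, 20 mm shank, no collar, an upright open ring 44 mm across on top. Point: centre of the ring, 78 mm above the bench; its top is 100 mm above the bench. Stays in the rack.
Mind the look-alikes: they are no part of the job. Leave any green or purple look-alike of the part that bears pin_grip alone.

How it is judged:
By the outcome, as a careful person would: the job done as asked, in the order asked, and still so for the second after the job is handed in, with the robot touching nothing.
It also fails if it takes over 48 s, if anything falls off the work surface, if the arm or the gripper's body presses on something with over 40 N, if the wrist force passes 120 N, or if a joint passes its speed limit or range.

ROBOT

A 6-joint arm with a two-finger parallel gripper is mounted at the origin on the work surface. World frame = base frame: x ahead of the robot, y to its left, z up, the work surface at z = 0. Lengths are in mm, angles in rad, forces in N, time in s.
With the tool pointing down it reaches from about 275 to 1000 mm from the base axis. Payload 8.4 kg.
Tool frame: the origin (TCP) lies at the very end of the fingers, on their centre line; the grasp point (between the pads) lies 19 mm behind it; z points along the fingers, y is the direction in which the jaws open and shut (so a half turn about z gives the same grasp; the last joint's range is limited). The gripper opens to 85 mm and grips with 20 to 120 N. Pads are 22 mm wide; open, the fingers measure 114 mm over their backs; the gripper's body (76 mm by 85 mm) begins 54 mm behind the grasp point. The pads swing forward as they close: fully open they stand 13 mm farther back than shut.
Start: joints at [1.283, 0.353, 1.633, -0, 1.155, -0.002], TCP at [176.202, 599.651, 231.281] pointing down, gripper open.
Joint ranges: [-2.63, 2.63], [-0.92, 2.1], [0.06, 2.66], [-1.3, 4.44], [0, 2.69], [-3.02, 3.02]. Speed limits (rad/s): [2.22, 2.22, 2.79, 3.14, 3.14, 3.14].

INTERFACE

Orientations are given as [roll, pitch, yaw] about the fixed x, y, z axes, in that order (R = Rz(yaw) Ry(pitch) Rx(roll)).
In Python, from rig import readout, grab_frame, calibration, r gives the robot as it stands. The module is installed in compiled form; this text tells all that it offers.
- The arm moves only by the tool play_rows, never from a script. Its argument "rows" is a list of rows, each a list of 3 entries, a list of its own where there are three numbers: the closure in counts, from 0 (fully open) to 255 (shut), then the shift along the tool's x, y, z in cm, then the turn, a rotation vector about the tool's x, y, z in rad. In form: [[gripper, [dx, dy, dz], [rx, ry, rz]], ...]. A call has 1 to 12 rows; each row is the pose to reach, as a shift and turn from the pose commanded when the call began, along the tool's axes at that moment; what a row does not reach only later rows make up. A row lasts 1/12 s, in which the tool goes at most 41.7 mm and 7.16 degrees, less where a joint would pass 70% of its speed; a pose out of reach is approached as far as the arm can. A call with a gripper value outside its range is refused whole. The fingers move at their own pace and stop on an object; "squeeze" is the grip in N (left out, the last holds). Time passes only in rows, so rows that repeat a pose let the fingers close. It gives the time, the measured TCP pose, the force and the opening at its end, in the units of the state.
- readout.sense(): the state, without advancing time (a new reading comes with each control period).
- grab_frame(name): name is "side" or "top" or "wrist"; returns (picture, depth): 420x560x3 uint8, red, green, blue; 420x560 float32, mm along the optical axis (not along the pixel's ray), 0 where there is no reading.
- calibration(name): a dict with "vfov" (degrees; the focal length in pixels is half the picture's height over the tangent of half this angle, whatever the lens; pixels are square), "cx", "cy" (the principal point, pixels), "cam_to_world" (4x4, takes a point from camera to world coordinates). Camera axes: x right, y down, z forward; pixel columns grow to the right and rows downward; lengths in mm; the calibration is good to about 2 mm. A picture is of the moment at which its call begins: read the wrist's pose just before it. calibration takes no time and is no camera call; for the wrist camera it gives the pose at the moment of the call.
- r.sign_off(): hands the job in, once; it reports no verdict.
The state is a dict: "clock": time; "qpos": joint angles; "qvel": joint speeds; "joint_efforts": joint torques, N m; "eef_pos": TCP position; "tcp_rot": TCP orientation; "contact_force": force on the tool from outside, world axes, zero at the start; "wrist_torque": the same for the moment, N m; "opening": opening from 0.0 (shut) to 1.0 (fully open).
Only numpy, scipy, OpenCV 4.12 (cv2) and the standard library are available. Lean on these libraries where they do the work, as an engineer would, in place of code of your own. Each camera call takes 0.05 s, during which the arm holds its last target.

## Working session

There is one attempt and no reset: what is moved stays moved. The work goes in short steps, Python scripts to look and compute and a tool call to move; the robot and the scene stay as the last step left them, time stands still between calls to the robot, and variables do not carry over. Pictures are saved under pics/ and viewed, and the job is handed in when it is done.

Besides the shell and the picture viewer there is one more tool, called after "Emit:" as name(argument=value, ...), one argument or row to a line, values as JSON. play_rows: Moves the arm, as the interface text tells. Its arguments: {"type":"object","properties":{"rows":{"type":"array"},"squeeze":{"type":"number"}},"required":["rows"]}

```bash
mkdir -p pics; cat > h.py <<'E'
import numpy as np, cv2
from rig import readout, grab_frame, calibration, r
def save(n,img): cv2.imwrite('pics/'+n,cv2.cvtColor(img,cv2.COLOR_RGB2BGR))
def cloud(name,d,c):
    f=210/np.tan(np.radians(c['vfov'])/2)
    v,u=np.mgrid[0:420,0:560]
    P=np.stack([(u-c['cx'])*d/f,(v-c['cy'])*d/f,d,np.ones_like(d)],-1)
    W=P@np.array(c['cam_to_world']).T
    W=W[...,:3]; W[d<=0]=np.nan
    return W
E
python3 - <<'E'
from h import *
print(readout.sense())
for n in ['top','side']:
    p,d=grab_frame(n); c=calibration(n); print(n,c['vfov'],c['cx'],c['cy'],np.round(c['cam_to_world'],3).tolist())
    save(n+'1.png',p); np.savez(''+n+'1.npz',p=p,W=cloud(n,d,c),d=d)
E
```

```text
{'clock': 0.0, 'qpos': array([ 1.28260237e+00,  3.53669589e-01,  1.63417796e+00,  1.01255183e-05,
        1.15520939e+00, -2.39202918e-03]), 'qvel': array([-0.00042834, -0.0014912 , -0.00182069, -0.00095551, -0.00038317,
       -0.00058087]), 'joint_efforts': array([-6.71200542e-04, -6.05254054e+01, -3.42082357e+01, -1.38717905e-04,
        9.29360715e-03,  3.81022190e-06]), 'eef_pos': array([176.05244145, 599.16373227, 230.52955216]), 'tcp_rot': array([-3.14012840e+00, -1.27602004e-05,  2.85578662e+00]), 'contact_force': array([-0.25851871,  0.13580588, -0.01544165]), 'wrist_torque': array([-0.00477371,  0.00180215, -0.02837118]), 'opening': 1.0022400674321932}
top 55.95514382044491 276.48829165565655 216.12247991783735 [[-0.026, -0.992, 0.12, 425.539], [-1.0, 0.028, 0.01, -13.465], [-0.013, -0.119, -0.993, 1034.748], [0.0, 0.0, 0.0, 1.0]]
side 44.0117435344588 287.5314662687997 207.9280326136269 [[-0.877, -0.377, 0.299, 228.923], [-0.481, 0.667, -0.569, 561.726], [0.015, -0.643, -0.766, 848.675], [0.0, 0.0, 0.0, 1.0]]
```

View pics/top1.png

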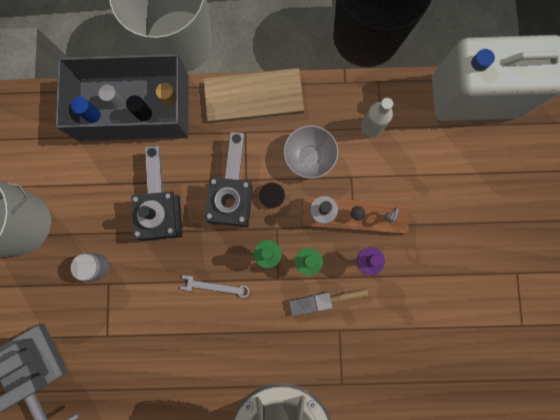

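View pics/side1.png

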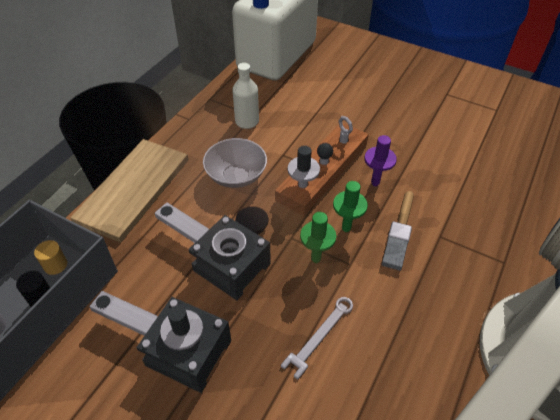

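Top view: the hitch pin is in the rack at about (325,209), the ball pin at (358,213) and the ring pin at (393,214). The empty coupling is at (229,200), and the filled one at (150,213). There is also a dark disc at (272,195), and the green and purple look-alikes are nearby.

```bash
python3 - <<'E'
from h import *
for n,crops in [('top',{'pin':(295,185,50),'mouth':(205,175,50)}),('side',{'pin':(280,135,60),'mouth':(195,210,70)})]:
    z=np.load(n+'1.npz'); p,W=z['p'],z['W']
    ims=[]
    for k,(u,v,s) in crops.items():
        ims.append(cv2.resize(p[v:v+s,u:u+s],(400,400),interpolation=cv2.INTER_CUBIC))
    save('crop_'+n+'.png',np.hstack(ims))
    x,y,h=W[...,0],W[...,1],W[...,2]
    # dominant clouds
    print(n,'bench z',np.nanmedian(h))
    if n=='top':
        for nm,(v0,v1,u0,u1) in {'pin':(190,230,300,345),'mouth':(175,230,203,255),'disc':(180,210,258,288)}.items():
            print(nm); print(np.round(h[v0:v1:3,u0:u1:3]).astype(int))
z=np.load('top1.npz');W=z['W'];np.set_printoptions(suppress=True,precision=1)
for u,v in [(325,209),(229,200),(272,195),(267,254),(309,262),(358,213),(393,214),(150,213),(304,228),(408,230)]: print(u,v,W[v,u])
for n in ['top','side']:
    W=np.load(n+'1.npz')['W']
    near=(np.hypot(W[...,0]-W[209,325,0] if n=='top' else 9,0)<0)
E
```

```text
top bench z 0.040864519755587025
pin
[[                  -2                    0                    2
                     2                   -5                    1
                     3                   -1                    2
                     0                    0                   -2
                    -2                    0                    0]
 [                  -2                    0                    1
                    -1                    0                   -1
                     2                   -3                    0
                     1                    0                    1
                     1                    1                    2]
 [                  -1                    1                    2
                     3                    2                   -2
                     0                    2                    0
                     0                    2                    0
                    -2                    3                    0]
 [                  -2                   34                   35
                    
[... 10958 characters left out ...]
3  1 -1  1  1  1]
 [ 0  1  1  0 21 20 -1  3  0 -1]
 [-2 -4 25 22 23 20 21 20  0  0]
 [-5 22 18 21 22 21 25 20 24  3]
 [-2 22 19 25 21 20 26 25 25  4]
 [ 0 23 24 21 23 18 24 20 22  2]
 [ 1 19 22 23 22 21 26 25 22  1]
 [-1 17 19 22 22 23 21 21 23  0]
 [-1 -3 21 20 21 19 23 20 -1 -1]
 [-4 -2  0 20 21 22 21  0  4  2]]
side bench z 0.7498599512960027
325 209 [ 547.6 -116.1  133.3]
229 200 [596.6 121.7   2. ]
272 195 [603.4   7.1  21. ]
267 254 [448.2  19.7 131.9]
309 262 [427.6 -74.9 134.3]
358 213 [ 542.2 -200.9   84.5]
393 214 [ 539.3 -289.6   68.2]
150 213 [549.5 287.  134.9]
304 228 [516.7 -74.1   2.2]
408 230 [ 504.2 -345.9   -1.1]<stdin>:13: RuntimeWarning: invalid value encountered in cast
```

```bash
ls pics
```

```text
crop_side.png
crop_top.png
side1.png
top1.png
```

View pics/crop_top.png

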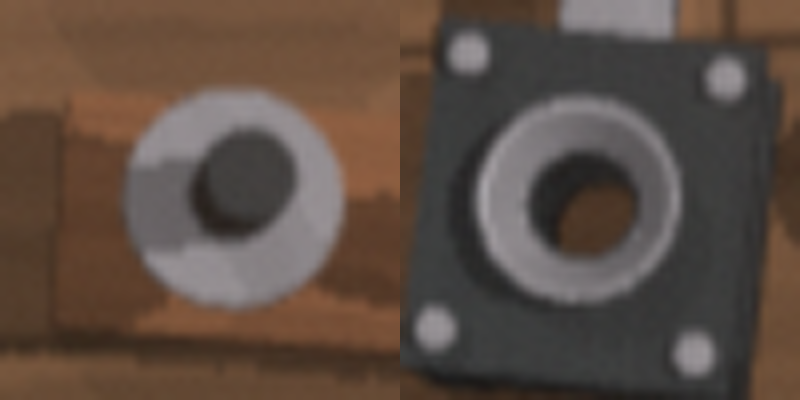

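View pics/crop_side.png

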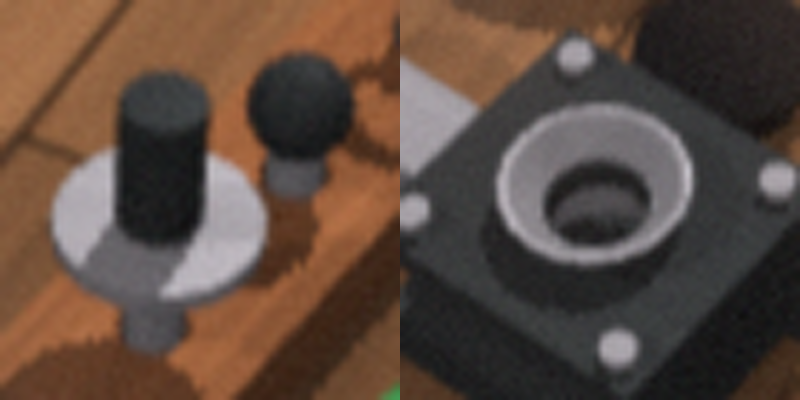

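```bash
cat >> h.py <<'E'
def ray(c,u,v,z):
    f=210/np.tan(np.radians(c['vfov'])/2); M=np.array(c['cam_to_world'])
    d=M[:3,:3]@np.array([(u-c['cx'])/f,(v-c['cy'])/f,1]); o=M[:3,3]
    return o+d*(z-o[2])/d[2]
E
python3 - <<'E'
from h import *
np.set_printoptions(suppress=True,precision=1)
ct,cs=calibration('top'),calibration('side')
print('top grip',ray(ct,325.5,206.1,133),'collar',ray(ct,323.9,209.2,83),'rim',ray(ct,227,199.3,84))
# side crops scale 400/60, 400/70
s=400/60;print('side grip',ray(cs,280+163/s-.5,135+101/s-.5,133),'collar',ray(cs,280+160/s-.5,135+219/s-.5,83))
s=400/70;print('side rim',ray(cs,195+(594-400)/s-.5,210+183/s-.5,84))
for n in ['top','side']:
    W=np.load(n+'1.npz')['W']; X=W.reshape(-1,3)
    for nm,c,R,z0,z1 in [('grip',(548,-115),40,128,140),('collar',(548,-115),50,77,89),('rim',(597,122),45,79,92),('sideplates',(597,122),80,66,78)]:
        m=(np.hypot(X[:,0]-c[0],X[:,1]-c[1])<R)&(X[:,2]>z0)&(X[:,2]<z1)
        q=X[m][:,:2].astype(np.float32)
        print(n,nm,m.sum(),'enclosing',cv2.minEnclosingCircle(q),'z',np.median(X[m][:,2]),cv2.minAreaRect(q))
# obstacles in path, height 
E
```

```text
top grip [ 554.3 -117.6  133. ] collar [ 554.  -119.2   83. ] rim [584.9 115.9  84. ]
side grip [ 552.6 -118.3  133. ] collar [ 551.7 -118.8   83. ]
side rim [582.7 116.6  84. ]
top grip 112 enclosing ((552.9948120117188, -118.28348541259766), 13.81921672821045) z 132.16462171721963 ((553.7114868164062, -117.76732635498047), (25.54707908630371, 26.213146209716797), 86.29297637939453)
top collar 451 enclosing ((552.991943359375, -118.58489227294922), 33.49345397949219) z 82.87166671195928 ((552.2949829101562, -118.22969055175781), (65.74127197265625, 64.0344467163086), 89.20133209228516)
top rim 210 enclosing ((583.7466430664062, 116.55783081054688), 30.8537654876709) z 82.76903743127127 ((583.1041259765625, 115.90025329589844), (59.269893646240234, 59.723514556884766), 88.11901092529297)
top sideplates 1439 enclosing ((584.9906005859375, 116.81584930419922), 73.41590118408203) z 72.16488594744146 ((583.7169799804688, 116.50779724121094), (102.93497467041016, 110.30397033691406), 82.63689422607422)
side grip 126 enclosing ((552.8077392578125, -118.00827026367188), 14.89615249633789) z 133.16782424971728 ((552.5035400390625, -117.43783569335938), (27.995018005371094, 26.2907772064209), 80.73331451416016)
side collar 467 enclosing ((552.3081665039062, -118.6590805053711), 34.64616394042969) z 83.46755872054393 ((550.678466796875, -116.4811782836914), (64.50773620605469, 63.70384979248047), 25.440027236938477)
side rim 328 enclosing ((584.28955078125, 116.1783447265625), 32.37689208984375) z 82.78134311883372 ((583.4244995117188, 116.92072296142578), (58.4345703125, 62.55449676513672), 32.335384368896484)
side sideplates 2255 enclosing ((583.8082885742188, 116.3886947631836), 73.72496795654297) z 72.42916419981577 ((583.0133056640625, 116.06373596191406), (103.79685974121094, 113.42601776123047), 82.9391860961914)
```

```bash
cat >> h.py <<'E'
from scipy.spatial.transform import Rotation as Ro
def delta(tp,trpy,p=None,rpy=None):
    s=readout.sense(); p=s['eef_pos'] if p is None else np.array(p); rpy=s['tcp_rot'] if rpy is None else rpy
    R=Ro.from_euler('xyz',rpy); T=Ro.from_euler('xyz',trpy)
    return np.round(R.inv().apply(np.array(tp)-p)/10,2), np.round((R.inv()*T).as_rotvec(),3)
E
python3 - <<'E'
from h import *
print(delta((553,-118,231),(np.pi,0,np.pi/2),(176.2,599.65,231.28)))
E
```

```text
(array([-56.38, -58.23,   0.1 ]), array([-1.000e-03,  1.000e-03,  1.285e+00]))
```

Emit:
play_rows(
  rows=[
    [0, [-2, -2.1, 0], [0, 0, 0.046]],
    [0, [-4.2, -4.4, 0], [0, 0, 0.097]],
    [0, [-6.6, -6.8, 0], [0, 0, 0.15]],
    [0, [-9.0, -9.3, 0], [0, 0, 0.205]],
    [0, [-11.4, -11.8, 0], [0, 0, 0.26]],
    [0, [-13.8, -14.3, 0], [0, 0, 0.315]],
    [0, [-16.2, -16.7, 0], [0, 0, 0.37]],
    [0, [-18.6, -19.2, 0], [0, 0, 0.424]],
    [0, [-21.0, -21.7, 0], [0, 0, 0.479]],
    [0, [-23.4, -24.2, 0], [0, 0, 0.533]],
    [0, [-25.8, -26.6, 0], [0, 0, 0.588]],
    [0, [-28.2, -29.1, 0], [0, 0, 0.643]],
  ],
  squeeze=50,
)

```text
clock: 1.1
eef_pos: [365.0, 239.4, 231.2]
tcp_rot: [-3.142, 0.0, 2.21]
contact_force: [0.3, -0.5, 0.4]
opening: 0.997
```

```bash
python3 - <<'E'
from h import *
print(readout.sense()['eef_pos'],readout.sense()['tcp_rot'])
print(delta((553,-118,231),(np.pi,0,np.pi/2)))
c=Ro.from_euler('xyz',(-3.14012,0,2.8558)); 
p=np.array((176.2,599.65,231.28))+c.apply([-282,-291,0]); r2=c*Ro.from_rotvec([0,0,.643])
print(p,delta((553,-118,231),(np.pi,0,np.pi/2),p,r2.as_euler('xyz')))
E
```

```text
[365.02795864 239.37341003 231.22510976] [-3.14157043e+00  1.68266141e-06  2.21028464e+00]
(array([-3.989e+01, -6.240e+00,  2.000e-02]), array([-0.   ,  0.   ,  0.639]))
[364.72359308 240.95281406 231.70854204] (array([-40.02,  -6.42,   0.11]), array([-0.001,  0.001,  0.642]))
```

Emit:
play_rows(
  rows=[
    [0, [-3.5, -0.6, 0], [0, 0, 0.056]],
    [0, [-7.2, -1.1, 0], [0, 0, 0.115]],
    [0, [-10.9, -1.7, 0], [0, 0, 0.175]],
    [0, [-14.6, -2.3, 0], [0, 0, 0.234]],
    [0, [-18.3, -2.9, 0], [0, 0, 0.294]],
    [0, [-22.0, -3.5, 0], [0, 0, 0.353]],
    [0, [-25.7, -4.1, 0], [0, 0, 0.412]],
    [0, [-29.4, -4.7, 0], [0, 0, 0.472]],
    [0, [-33.1, -5.3, 0], [0, 0, 0.531]],
    [0, [-36.5, -5.9, 0], [0, 0, 0.586]],
    [0, [-40, -6.4, 0], [0, 0, 0.642]],
    [0, [-40, -6.4, 0], [0, 0, 0.642]],
  ],
)

```text
clock: 2.1
eef_pos: [555.5, -122.6, 231.1]
tcp_rot: [3.14, 0.002, 1.565]
contact_force: [0.6, 1.1, -0.1]
opening: 1.002
```

```bash
python3 - <<'E'
from h import *
s=readout.sense(); print(s['eef_pos'],s['tcp_rot'],s['qpos'])
p,d=grab_frame('wrist'); c=calibration('wrist'); save('w1.png',p)
W=cloud('wrist',d,c); np.savez('w1.npz',p=p,W=W)
print(np.round(c['cam_to_world'],2).tolist())
X=W.reshape(-1,3)
for nm,cc,R,z0,z1 in [('grip',(553,-118),40,128,140),('collar',(553,-118),50,77,89)]:
    m=(np.hypot(X[:,0]-cc[0],X[:,1]-cc[1])<R)&(X[:,2]>z0)&(X[:,2]<z1)
    print(nm,m.sum(),cv2.minEnclosingCircle(X[m][:,:2].astype(np.float32)) if m.sum() else '')
print(delta((553,-118,92),(np.pi,0,np.pi/2)))
E
```

```text
[ 555.47057692 -122.62455294  231.07420279] [3.13979473e+00 2.03268506e-03 1.56465568e+00] [-0.21894188  0.2652802   1.75736348 -0.00178829  1.11676293 -0.21202049]
[[1.0, -0.0, -0.0, 552.52], [-0.0, -0.95, -0.31, -40.57], [-0.0, 0.31, -0.95, 373.72], [0.0, 0.0, 0.0, 1.0]]
grip 942 ((549.6549072265625, -116.96882629394531), 13.726946830749512)
collar 2655 ((549.5017700195312, -117.04778289794922), 33.5122184753418)
(array([ 0.24, -0.09, 13.87]), array([-0.   ,  0.   , -0.004]))
```

View pics/w1.png

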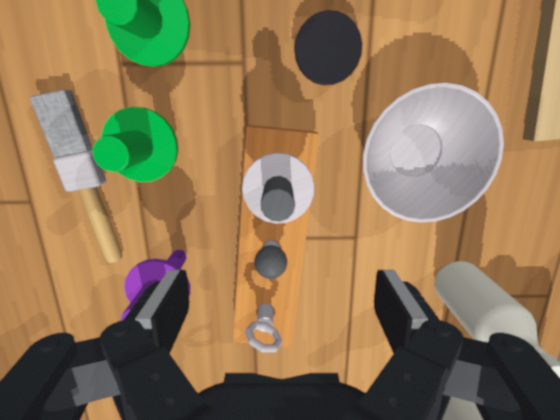

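Wrist view: the collared grey pin in the rack is at about (278,195), with the ball pin at (270,260) and the ring pin at (263,332) behind it. The arm was still settling, so I'll measure again.

```bash
python3 - <<'E'
from h import *
for i in range(2):
    s=readout.sense(); c=calibration('wrist'); p,d=grab_frame('wrist');print(s['eef_pos'],s['tcp_rot'])
    X=cloud('wrist',d,c).reshape(-1,3)
    for nm,cc,R,z0,z1 in [('grip',(553,-118),40,128,140),('collar',(553,-118),50,77,89)]:
        m=(np.hypot(X[:,0]-cc[0],X[:,1]-cc[1])<R)&(X[:,2]>z0)&(X[:,2]<z1)
        print(nm,m.sum(),cv2.minEnclosingCircle(X[m][:,:2].astype(np.float32)),np.median(X[m][:,2]))
print(delta((551.5,-118,92),(np.pi,0,np.pi/2)))
E
```

```text
[ 553.89512604 -120.31260294  230.742591  ] [-3.14146953e+00  4.04353381e-04  1.56708487e+00]
grip 939 ((551.44189453125, -119.7522201538086), 13.962961196899414) 133.200589488149
collar 2621 ((551.5802001953125, -119.42591857910156), 33.40351867675781) 83.30508052513744
[ 552.87076099 -118.76797977  230.58317993] [-3.14035768e+00 -4.01098217e-04  1.56883522e+00]
grip 931 ((551.484130859375, -119.56397247314453), 13.868256568908691) 133.15639161830612
collar 2599 ((551.5618896484375, -119.6719970703125), 33.46985626220703) 83.30607566667032
(array([-0.03, -0.06, 13.86]), array([-0.002, -0.001, -0.001]))
```

Emit:
play_rows(
  rows=[
    [0, [-0.1, -0.1, 2], [0, 0, 0]],
    [0, [-0.1, -0.1, 4.5], [0, 0, 0]],
    [0, [-0.1, -0.1, 7], [0, 0, 0]],
    [0, [-0.1, -0.1, 9], [0, 0, 0]],
    [0, [-0.1, -0.1, 10.5], [0, 0, 0]],
    [0, [-0.1, -0.1, 11.5], [0, 0, 0]],
    [0, [-0.1, -0.1, 12.5], [0, 0, 0]],
    [0, [-0.1, -0.1, 13.2], [0, 0, 0]],
    [0, [-0.1, -0.1, 13.8], [0, 0, 0]],
    [0, [-0.1, -0.1, 13.8], [0, 0, 0]],
    [0, [-0.1, -0.1, 13.8], [0, 0, 0]],
  ],
)

```text
clock: 3.17
eef_pos: [552.1, -118.7, 93.5]
tcp_rot: [3.141, 0.0, 1.571]
contact_force: [-0.2, 0.3, -0.0]
opening: 0.998
```

```bash
python3 - <<'E'
from h import *
p,d=grab_frame('wrist');save('w2.png',p);p,d=grab_frame('side');save('s2.png',cv2.resize(p[80:280,220:460],(800,667))[:600])
s=readout.sense();print(s['eef_pos'],s['contact_force'])
E
```

```text
[ 552.48855915 -118.84742279   93.93618638] [ 0.39120081 -1.26939392 -0.2960392 ]
```

View pics/w2.png

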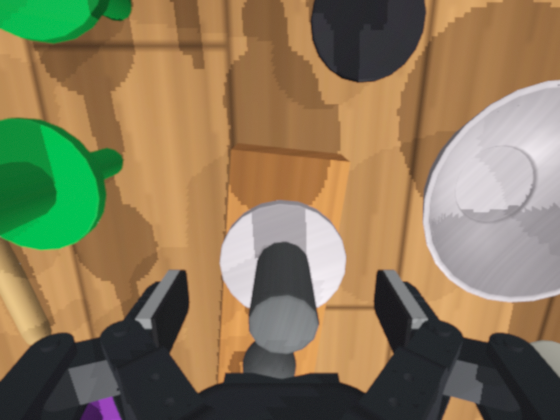

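View pics/s2.png

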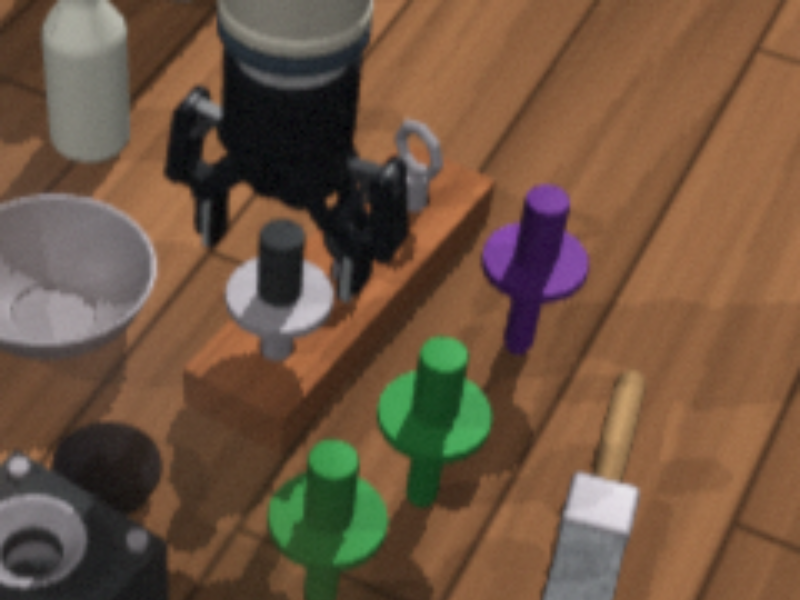

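Both views show the open fingers on either side of the dark grip, and their midpoint falls on the grip centre. Next I close.

Emit:
play_rows(
  rows=[
    [255, [0, 0, 0], [0, 0, 0]],
    [255, [0, 0, 0], [0, 0, 0]],
    [255, [0, 0, 0], [0, 0, 0]],
    [255, [0, 0, 0], [0, 0, 0]],
    [255, [0, 0, 0], [0, 0, 0]],
    [255, [0, 0, 0], [0, 0, 0]],
    [255, [0, 0, 0], [0, 0, 0]],
    [255, [0, 0, 0], [0, 0, 0]],
    [255, [0, 0, 0], [0, 0, 0]],
    [255, [0, 0, 0], [0, 0, 0]],
  ],
  squeeze=60,
)

```text
clock: 4.1
eef_pos: [552.3, -118.8, 93.6]
tcp_rot: [3.141, 0.0, 1.571]
contact_force: [0.2, 1.1, 5.9]
opening: 0.311
```

```bash
python3 - <<'E'
from h import *
s=readout.sense();print(s['eef_pos'],s['contact_force'],s['opening'])
p,d=grab_frame('wrist');save('w3.png',p)
E
```

```text
[ 552.26421226 -118.79701552   93.61289023] [0.20494121 1.13962043 5.92146368] 0.311457389680056
```

View pics/w3.png

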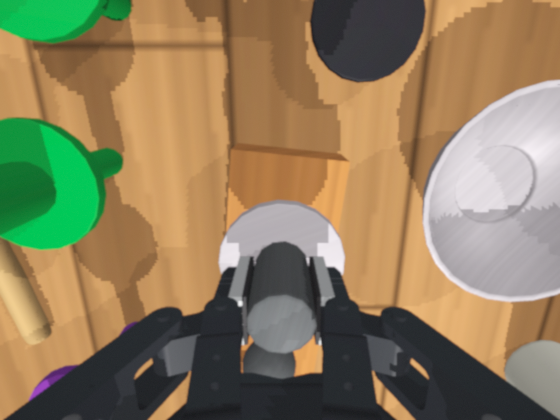

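The fingers hold the grip at about (282,300), and the opening of 0.31 fits 28 mm. I lift straight up.

Emit:
play_rows(
  rows=[
    [255, [0, 0, -0.3], [0, 0, 0]],
    [255, [0, 0, -1], [0, 0, 0]],
    [255, [0, 0, -2], [0, 0, 0]],
    [255, [0, 0, -3.3], [0, 0, 0]],
    [255, [0, 0, -4.6], [0, 0, 0]],
    [255, [0, 0, -6], [0, 0, 0]],
    [255, [0, 0, -7.4], [0, 0, 0]],
    [255, [0, 0, -8.8], [0, 0, 0]],
    [255, [0, 0, -10.2], [0, 0, 0]],
    [255, [0, 0, -11.3], [0, 0, 0]],
    [255, [0, 0, -12], [0, 0, 0]],
    [255, [0, 0, -12], [0, 0, 0]],
  ],
)

```text
clock: 5.15
eef_pos: [552.7, -118.9, 215.1]
tcp_rot: [3.139, 0.001, 1.571]
contact_force: [0.3, 0.0, -4.0]
opening: 0.316
```

```bash
python3 - <<'E'
from h import *
p,d=grab_frame('wrist');save('w4.png',p);p,d=grab_frame('side');save('s4.png',p)
s=readout.sense();print(s['eef_pos'],s['tcp_rot'],s['contact_force'],s['wrist_torque'],s['opening'])
print(delta((584,116.2,213.5),(np.pi,0,np.pi/2)))
E
```

```text
[ 551.75049026 -118.65933788  213.13103938] [-3.14137306e+00 -6.26036089e-05  1.57082273e+00] [ 0.67464635  0.39542229 -3.76383535] [ 0.03873741  0.00689845 -0.02481372] 0.3121299808014119
(array([23.49,  3.23, -0.04]), array([-0., -0.,  0.]))
```

View pics/s4.png

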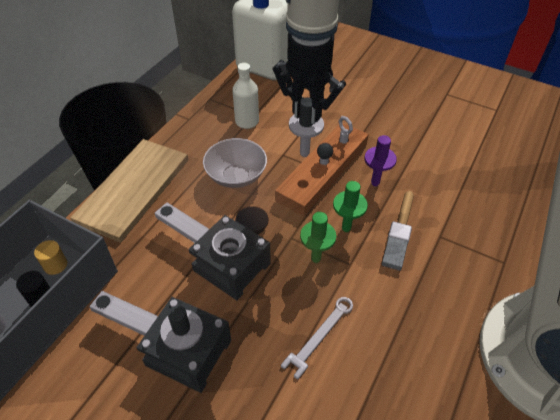

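View pics/w4.png

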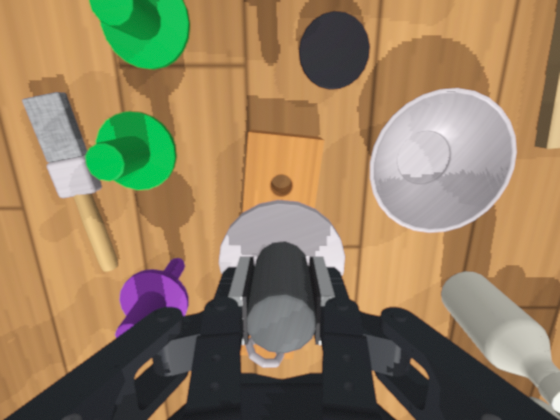

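The pin is out and hanging straight, and the other two pins are still in the rack. Its tip is at about z=120. I move it over the mouth.

Emit:
play_rows(
  rows=[
    [255, [0.5, 0.07, 0], [0, 0, 0]],
    [255, [2, 0.27, 0], [0, 0, 0]],
    [255, [4.2, 0.6, 0], [0, 0, 0]],
    [255, [6.8, 0.93, 0], [0, 0, 0]],
    [255, [9.6, 1.3, 0], [0, 0, 0]],
    [255, [12.4, 1.7, 0], [0, 0, 0]],
    [255, [15.2, 2.1, 0], [0, 0, 0]],
    [255, [17.8, 2.4, 0], [0, 0, 0]],
    [255, [20.2, 2.75, 0], [0, 0, 0]],
    [255, [22, 3, 0], [0, 0, 0]],
    [255, [23.1, 3.15, 0], [0, 0, 0]],
    [255, [23.5, 3.2, 0], [0, 0, 0]],
  ],
)

```text
clock: 6.25
eef_pos: [583.7, 118.0, 212.4]
tcp_rot: [-3.14, -0.0, 1.572]
contact_force: [-0.9, 0.5, -4.4]
opening: 0.312
```

Emit:
play_rows(
  rows=[
    [255, [0, 0, 0], [0, 0, 0]],
    [255, [0, 0, 0], [0, 0, 0]],
    [255, [0, 0, 0], [0, 0, 0]],
    [255, [0, 0, 0], [0, 0, 0]],
  ],
)

```text
clock: 6.58
eef_pos: [583.9, 115.2, 213.3]
tcp_rot: [-3.141, 0.0, 1.57]
contact_force: [0.3, -0.3, -4.4]
opening: 0.312
```

```bash
python3 - <<'E'
from h import *
s=readout.sense();print(s['eef_pos'],s['tcp_rot'],s['contact_force'],s['wrist_torque'],s['opening'])
p,d=grab_frame('wrist');save('w5.png',p);p,d=grab_frame('side');save('s5.png',cv2.resize(p[130:310,130:370],(800,600)))
cs=calibration('side'); W=cloud('side',d,cs); X=W.reshape(-1,3)
s=readout.sense();print(s['eef_pos'])
t=s['eef_pos']
m=(np.hypot(X[:,0]-t[0],X[:,1]-t[1])<45)&(X[:,2]>105)&(X[:,2]<190); q=X[m]
print(m.sum(), q[:,2].min())
for z in range(105,215,8):
    a=q[(q[:,2]>z)&(q[:,2]<z+8)]
    if len(a): print(z,len(a),a.min(0),a.max(0))
E
```

```text
[583.89947087 115.2474232  213.26264596] [-3.14143969e+00  2.39187731e-04  1.56968415e+00] [ 0.2530827  -0.27882185 -4.3500967 ] [ 0.07231177 -0.06001006  0.06380583] 0.3115293876896713
[583.97743799 115.43399712 213.34586369]
162 118.14230295655989
113 2 [577.01041153 112.35288029 118.14230296] [578.60861563 116.62206673 120.11519288]
121 18 [574.39244708 112.26994332 121.38686913] [587.93289232 125.15270469 128.42342857]
129 30 [573.56543808 107.89938484 129.16200706] [590.96956272 125.05598898 136.90021315]
137 33 [573.44763061 113.7867543  137.07311575] [589.96754802 125.90288444 144.87605647]
145 33 [573.86603693 110.69751042 145.49035713] [588.59825137 124.90084687 152.9958905 ]
153 30 [573.3584828  111.18831138 153.21579796] [590.02572757 125.75793459 160.92514796]
161 16 [573.80072296 115.24682836 161.14707274] [583.4006316  124.99804921 167.52607417]
```

View pics/s5.png

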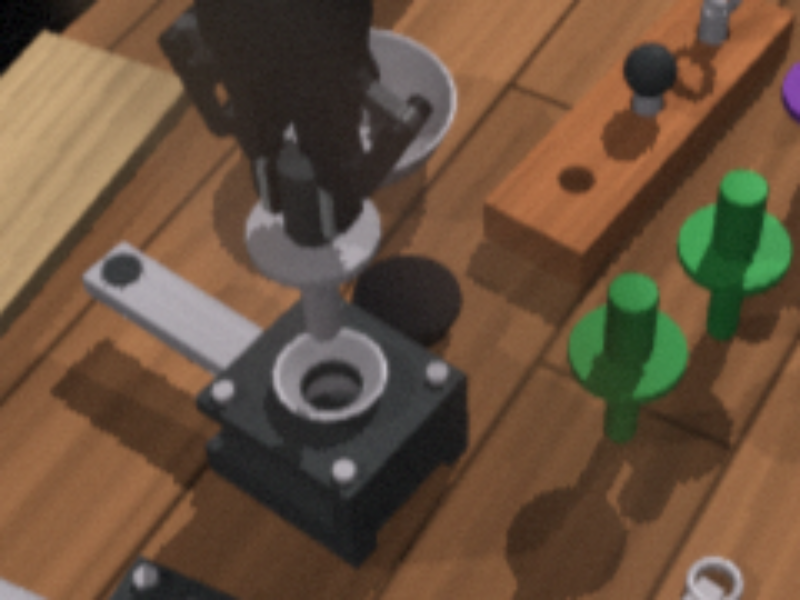

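View pics/w5.png

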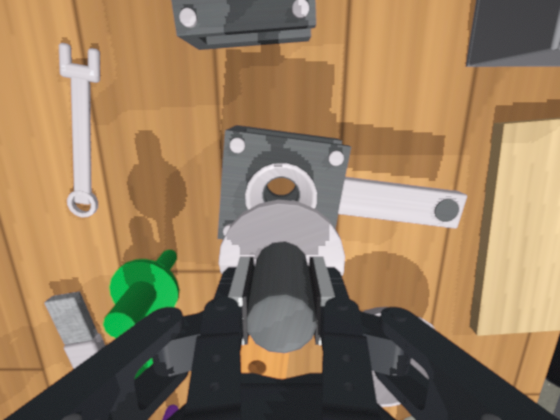

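The shank fits at about (583.5,115.7) and the mouth at (584,116.4), so they agree to within 1 mm. I lower with an x shift of +0.1 cm and check the force part-way.

Emit:
play_rows(
  rows=[
    [255, [0.05, 0, 0.5], [0, 0, 0]],
    [255, [0.1, 0, 1.3], [0, 0, 0]],
    [255, [0.1, 0, 2.1], [0, 0, 0]],
    [255, [0.1, 0, 2.9], [0, 0, 0]],
    [255, [0.1, 0, 3.7], [0, 0, 0]],
    [255, [0.1, 0, 4.5], [0, 0, 0]],
    [255, [0.1, 0, 5.2], [0, 0, 0]],
    [255, [0.1, 0, 5.8], [0, 0, 0]],
    [255, [0.1, 0, 6.4], [0, 0, 0]],
    [255, [0.1, 0, 6.8], [0, 0, 0]],
    [255, [0.1, 0, 7], [0, 0, 0]],
    [255, [0.1, 0, 7], [0, 0, 0]],
  ],
)

```text
clock: 7.68
eef_pos: [583.8, 117.3, 142.9]
tcp_rot: [-3.141, 0.0, 1.571]
contact_force: [0.0, -0.9, -3.4]
opening: 0.313
```

```bash
python3 - <<'E'
from h import *
p,d=grab_frame('side');save('s6.png',cv2.resize(p[130:310,130:370],(800,600)))
s=readout.sense();print(s['eef_pos'],s['tcp_rot'],s['contact_force'],s['wrist_torque'],s['opening'])
E
```

```text
[584.02283597 117.27881787 143.25859075] [-3.14155924e+00  6.33072779e-06  1.57080415e+00] [-0.31582317 -0.12243716 -3.5144591 ] [ 0.01240756 -0.0222284  -0.04175311] 0.31389427111645557
```

View pics/s6.png

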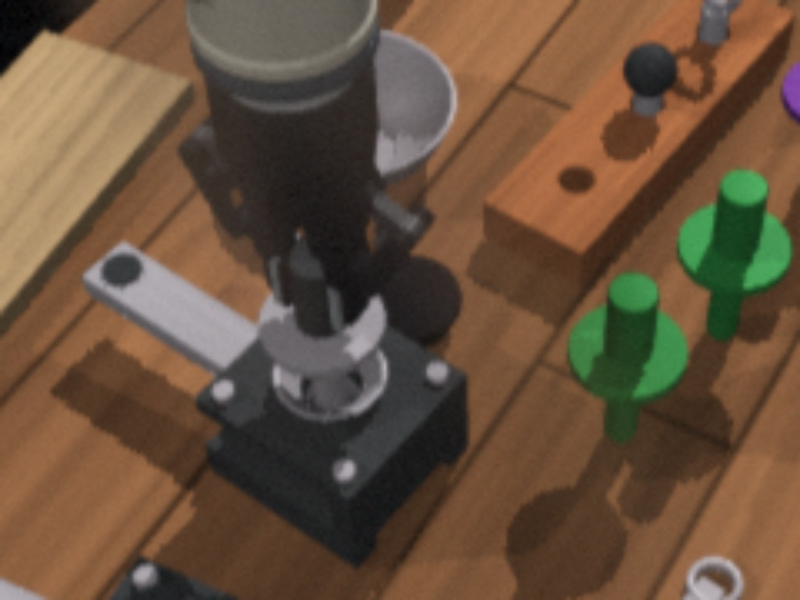

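The tip is inside the funnel with no side force. I lower further, to just above home.

Emit:
play_rows(
  rows=[
    [255, [-0.1, 0, 0.4], [0, 0, 0]],
    [255, [-0.1, 0, 1], [0, 0, 0]],
    [255, [-0.1, 0, 1.6], [0, 0, 0]],
    [255, [-0.1, 0, 2.2], [0, 0, 0]],
    [255, [-0.1, 0, 2.7], [0, 0, 0]],
    [255, [-0.1, 0, 3.1], [0, 0, 0]],
    [255, [-0.1, 0, 3.4], [0, 0, 0]],
    [255, [-0.1, 0, 3.6], [0, 0, 0]],
    [255, [-0.1, 0, 3.8], [0, 0, 0]],
    [255, [-0.1, 0, 3.8], [0, 0, 0]],
    [255, [-0.1, 0, 3.8], [0, 0, 0]],
  ],
)

```text
clock: 8.65
eef_pos: [584.0, 116.3, 105.3]
tcp_rot: [3.141, -0.0, 1.571]
contact_force: [0.1, -0.2, -3.8]
opening: 0.315
```

Emit:
play_rows(
  rows=[
    [255, [0, 0, 0.1], [0, 0, 0]],
    [255, [0, 0, 0.15], [0, 0, 0]],
    [255, [0, 0, 0.2], [0, 0, 0]],
    [255, [0, 0, 0.25], [0, 0, 0]],
    [255, [0, 0, 0.25], [0, 0, 0]],
    [255, [0, 0, 0.25], [0, 0, 0]],
  ],
)

```text
clock: 9.15
eef_pos: [584.0, 116.3, 102.8]
tcp_rot: [3.142, -0.0, 1.571]
contact_force: [-0.1, -0.2, -4.6]
opening: 0.316
```

Emit:
play_rows(
  rows=[
    [255, [0, 0, 0.05], [0, 0, 0]],
    [255, [0, 0, 0.1], [0, 0, 0]],
    [255, [0, 0, 0.12], [0, 0, 0]],
    [255, [0, 0, 0.12], [0, 0, 0]],
  ],
)

```text
clock: 9.48
eef_pos: [584.1, 116.3, 102.7]
tcp_rot: [3.141, -0.0, 1.571]
contact_force: [-3.3, -0.6, 8.0]
opening: 0.314
```

```bash
python3 - <<'E'
from h import *
p,d=grab_frame('side');save('s7.png',cv2.resize(p[130:310,130:370],(800,600)))
s=readout.sense();print(s['eef_pos'],s['contact_force'],s['wrist_torque'],s['opening'])
E
```

```text
[584.1361683  116.2769414  102.64385503] [-3.06662069 -0.36952405  8.50834278] [-0.10630718  0.89589288 -0.00948294] 0.3101178614585605
```

View pics/s7.png

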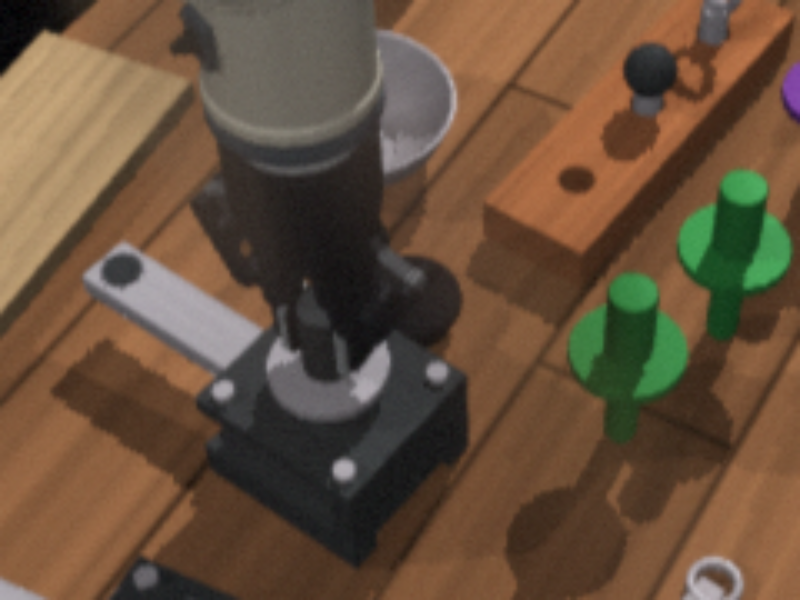

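The collar is resting on the rim: z stopped at 102.7, against 102.6 expected, with about 12 N of load. I let go and pull back straight up.

Emit:
play_rows(
  rows=[
    [0, [0, 0, 0], [0, 0, 0]],
    [0, [0, 0, 0], [0, 0, 0]],
    [0, [0, 0, 0], [0, 0, 0]],
    [0, [0, 0, 0], [0, 0, 0]],
    [0, [0, 0, 0], [0, 0, 0]],
    [0, [0, 0, 0], [0, 0, 0]],
    [0, [0, 0, 0], [0, 0, 0]],
    [0, [0, 0, 0], [0, 0, 0]],
  ],
)

```text
clock: 10.2
eef_pos: [584.0, 116.3, 101.5]
tcp_rot: [-3.142, 0.0, 1.571]
contact_force: [-0.3, 0.7, -0.8]
opening: 0.997
```

Emit:
play_rows(
  rows=[
    [0, [0, 0, -0.5], [0, 0, 0]],
    [0, [0, 0, -1.5], [0, 0, 0]],
    [0, [0, 0, -3], [0, 0, 0]],
    [0, [0, 0, -5], [0, 0, 0]],
    [0, [0, 0, -7], [0, 0, 0]],
    [0, [0, 0, -9], [0, 0, 0]],
    [0, [0, 0, -11], [0, 0, 0]],
    [0, [0, 0, -13], [0, 0, 0]],
    [0, [0, 0, -15], [0, 0, 0]],
    [0, [0, 0, -16], [0, 0, 0]],
    [0, [0, 0, -16], [0, 0, 0]],
    [0, [0, 0, -16], [0, 0, 0]],
  ],
)

```text
clock: 11.2
eef_pos: [584.0, 116.3, 261.9]
tcp_rot: [3.141, -0.0, 1.571]
contact_force: [-0.3, 0.0, -0.4]
opening: 1.002
```

```bash
python3 - <<'E'
from h import *
s=readout.sense();print(s['eef_pos'],s['contact_force'],s['opening'])
p,d=grab_frame('side');save('s8.png',cv2.resize(p[80:330,130:460],(792,600)))
X=cloud('side',d,calibration('side')).reshape(-1,3)
p2,d2=grab_frame('wrist');save('w8.png',p2)
for nm,z0,z1 in [('grip',137,148),('collar',86,98)]:
    m=(np.hypot(X[:,0]-584,X[:,1]-116)<45)&(X[:,2]>z0)&(X[:,2]<z1)
    print(nm,m.sum(),np.median(X[m][:,2]),cv2.minEnclosingCircle(X[m][:,:2].astype(np.float32)))
E
```

```text
[584.03970317 116.28489774 261.91965243] [-0.29010068  0.03731153 -0.42798159] 1.0019147220507758
grip 172 141.96583375883006 ((584.45263671875, 116.47320556640625), 15.044485092163086)
collar 666 92.29578126777386 ((582.7174682617188, 116.458984375), 34.087833404541016)
```

View pics/s8.png

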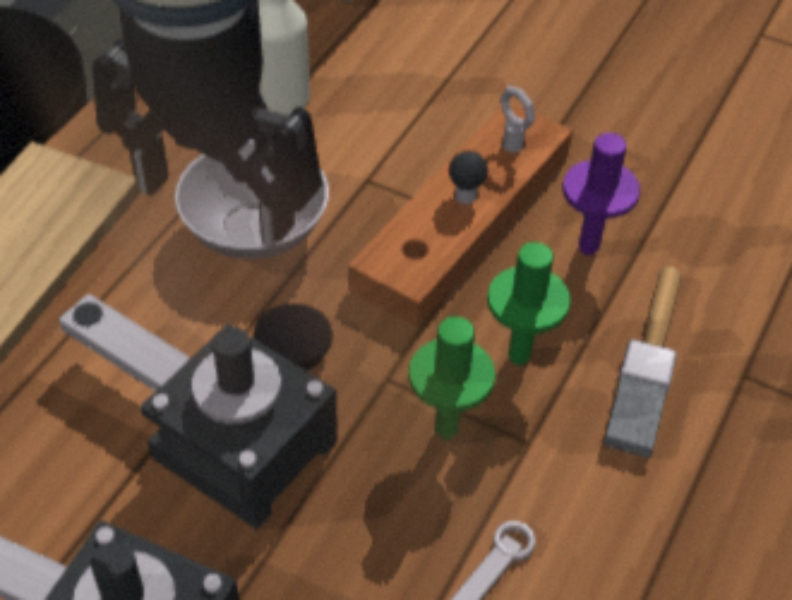

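View pics/w8.png

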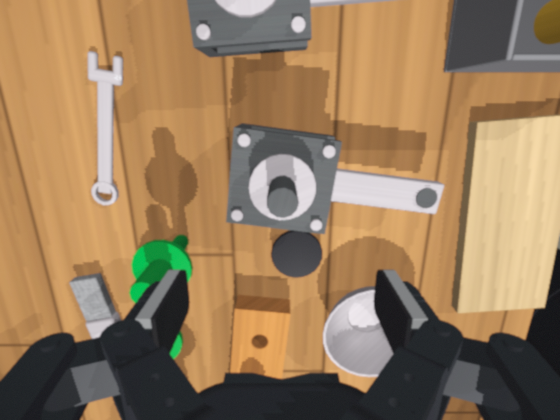

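The pin stands upright and fully home, at (235,365) in the side crop. Its collar top is at z=92.3 and its grip top at 142, against 92 and 142 expected. The other two pins and the look-alikes haven't moved, and the gripper is clear.

```bash
python3 -c "
from rig import r
print(r.sign_off())"
```

```text
the job is handed in; nothing more can be done
None
```

The hitch pin is fully home in the empty coupling, and I handed the job in at about 11 s of the 48 s allowed.

I gripped the pin by its grip, lifted it straight out of the rack and lowered it through the mouth until the collar took the load, at about 12 N. Then I let go and pulled the gripper back straight up.

**Last checks:**
- **Seating:** the collar top measured z = 92.3 mm and the grip top 142.0 mm, against 92 and 142 expected. The pin stood upright, centred within about 1.5 mm of the mouth.
- **Surroundings:** the ball and ring pins are still in the rack, and the look-alikes had not moved in the pictures.
- **Robot:** the gripper was open, 160 mm above where it let go, with no contact force.

None of these checks failed. Early on, camera estimates of the pin's position differed by about 1–3 mm, the largest while the arm was still settling; I measured again and used a value in between.

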